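Fish the loose hardware out of an open RF matching unit with tongs

ROBOT

A 7-joint arm with a two-finger parallel gripper is mounted at the origin on the work surface. World frame = base frame: x ahead of the robot, y to its left, z up, the work surface at z = 0. Lengths are in m, angles in rad, forces in N, time in s.
With the tool pointing down it reaches from about 0.35 to 0.9 m from the base axis. Payload 19.9 kg.
Tool frame: the origin (TCP) lies on the front face of the gripper's body, between the roots of the fingers; the fingertips stand 73 mm ahead of it and the grasp point (between the pads) lies 54 mm ahead of it; z points along the fingers, x is the direction in which the jaws open and shut, and the axes are right-handed (so a half turn about z gives the same grasp; the last joint's range is limited). The gripper opens to 85 mm and grips with 20 to 120 N. Pads are 22 mm wide; open, the fingers measure 114 mm over their backs; the gripper's body (76 mm by 85 mm) begins 54 mm behind the grasp point. The pads swing forward as they close: fully open they stand 13 mm farther back than shut.
Start: joints at [1.232, 0.417, -0.01, 1.614, 0.005, 1.111, -0.053], TCP at [0.183, -0.597, 0.304] pointing down, gripper open.
Joint ranges: [-2.81, 2.81], [-0.39, 2.02], [-1.27, 1.25], [0.06, 2.57], [-1.19, 4.33], [0.19, 2], [-2.82, 2.82]. Speed limits (rad/s): [1.89, 1.89, 2.39, 2.39, 3.01, 3.01, 3.01].

INTERFACE

Orientations are given as a rotation vector (axis times angle).
In Python, from workcell import arm gives the robot as it stands. The module is installed in compiled form; this text tells all that it offers.
- The arm moves only by the tool carry_out, never from a script. Its argument "motion" is a list of rows, each a list of 7 numbers: the shift along the tool's x, y, z each as a share of 3 cm, from -1 to 1, then the turn, a rotation vector about the tool's x, y, z each as a share of pi rad, from -1 to 1, then the opening, from 0 (shut) to 1 (fully open). In form: [[dx, dy, dz, wx, wy, wz, gripper], ...]. A call has 1 to 12 rows; each row shifts and turns the commanded pose from where the row before left it, along the tool's axes as they then stand; what a row does not reach is not made up. A row lasts 1/12 s, in which the tool goes at most 41.7 mm and 7.16 degrees, less where a joint would pass 70% of its speed; a pose out of reach is approached as far as the arm can. A call with a number of a shift or a turn outside -1 to 1 is refused whole. A call with a gripper value outside its range is refused whole. The fingers move at their own pace and stop on an object; "squeeze" is the grip in N (left out, the last holds). Time passes only in rows, so rows that do not move let the fingers close. It gives the time, the measured TCP pose, the force and the opening at its end, in the units of the state.
- arm.sense(): the state, without advancing time (a new reading comes with each control period).
- arm.camera(name): name is "side" or "top"; returns the picture (400x640x3 uint8, red, green, blue); there is no depth.
- arm.camera_params(name): a dict with "fovy" (degrees; the focal length in pixels is half the picture's height over the tangent of half this angle, whatever the lens; pixels are square), "cx", "cy" (the principal point, pixels), "k1" (the pictures are not rectified: a ray, as slopes to the right and down, at radius r is drawn at 1 + k1 r^2 times it, then the intrinsics apply), "position" and "orientation" of the camera in the world. Camera axes: x right, y up, looking along -z (the intrinsics and any distortion apply to the point x, -y, -z); pixel columns grow to the right and rows downward; lengths in m; the calibration is good to about 2 mm. A picture is of the moment at which its call begins. camera_params takes no time and is no camera call.
- arm.sign_off(): hands the job in, once; it reports no verdict.
The state is a dict: "time": time; "joints": joint angles; "joint_vel": joint speeds; "tau": joint torques, N m; "tool_pos": TCP position; "eef_rot": TCP orientation; "contact_force": force on the tool from outside, world axes, zero at the start; "moment": the same for the moment, N m; "finger_gap": finger opening in m.
Only numpy, scipy, OpenCV 4.12 (cv2) and the standard library are available. Lean on these libraries where they do the work, as an engineer would, in place of code of your own. Each camera call takes 0.05 s, during which the arm holds its last target. There are 200 camera calls.

TASK

The cover of the RF matching unit is off and a brass nut and a copper link are lying loose inside it: take the tongs from their stand, lift both pieces out with the tongs and set each one down flat in the blue tray that holds its own kind, then put the tongs back upright in the stand and let go. Touch the two pieces only with the tongs, set them down rather than dropping them, do not knock the components inside the unit, and leave everything else on the bench, and the sample pieces in their trays, where they are.

Things in the scene. Friction and masses are not known exactly. Their poses are not given: they have to be found in the camera images.
- tongs_grip (a point): Spring-open scissor tongs (159 mm tall, 90 g) standing jaws down in their stand. Point between the two red handle strips at mid-height of their straight part (30 mm long, 18 mm wide along x), 136 mm above the jaw tips, 23 mm below the handles' ends. z points up, away from the jaws; handles and jaws close along y. Width over the handles here: 50 mm free (54 mm 15 mm higher), 40 mm at a 16 mm jaw gap.
- tongs_pivot (a point): Pivot of the tongs, 47 mm below tongs_grip, same axes. The handles are pressed together from outside along y; a spring opens them (5 N on each handle when free, 7 to 9 N squeezed) and keeps them against the fingers. If the fingers open wider than the free handles (about 50 to 54 mm), the tongs fall out. Shut, the handles measure about 31 mm. At 40 mm the strips lie flat against the fingers and the tongs straighten in the grip.
- tongs_tip (a point): Point mid-way between the lower ends of the jaws, on the tongs' axis, 136 mm below tongs_grip; same axes. Each tip is 12 mm wide (x), 3 mm thick (y), its inner face flat for 16 mm up. Jaw gap: 36 mm free (42 mm over the outsides), else about 16 + 1.9 x (width over handles - 40) mm. Tips sink 1.5 mm below this point as the gap closes from 36 to 16 mm. Up to 70 mm the tongs are no wider than at the tips.
- tongs_left (a joint): Closing angle of one arm of the tongs (the other mirrors it), rad: 0 = free, fully open (jaw gap 36 mm), 0.11 = jaw gap 16 mm, 0.2 = shut. Gap in mm is about 36 - 180 x angle.
- stand_slot (a point): Centre of the floor (8 mm above the bench) of the slot in the aluminium stand, fixed to the bench. Slot 16 mm (x) by 50 mm (y) inside, its mouth flared from 74 to 83 mm above the bench (26 x 60 mm at the top); z up. The tongs stand in it with their x and y along the slot's. Two short drivers (75 mm high) stand in the base, 27 mm from the slot's centre on the -x side.
- chassis: The RF matching unit: steel box open at the top, fixed to the bench, 220 mm (x) by 300 mm (y), 85 mm high, walls and floor 3 mm; origin under its centre, on the bench, z up. The loose nut and link lie close together on its floor, in its front or its rear aisle, which run along its y on either side of a middle row of components (x = -34 to +14 mm, y = -130 to +127 mm, up to 62 mm high).
- front_aisle (a point): Centre of the front aisle's floor, in the matching unit at x = -71, y = +28 mm, 3 mm above the bench; axes as the chassis. Between upright sides, but for a post, bare floor: 72 mm along x by 238 mm along y. At its -y end stands a capacitor 48 mm in diameter and 82 mm high (centre 4 mm towards -x and 144 mm towards -y from this point).
- rear_aisle (a point): Centre of the rear aisle's floor, in the matching unit at x = +49.5, y = -31 mm, 3 mm above the bench; axes as the chassis. Bare floor, but for a post, 69 mm along x by 232 mm along y; on its +x side a control board 67 mm high. Past its +y end, 139 mm from this point, stands a ceramic terminal (40 mm in diameter, 69 mm high) with a copper strap 18 mm wide, 64 mm up, running to the middle row.
- post_b: Slim ceramic standoff post fixed to the unit's floor in the aisle where the loose pieces lie, close to one of them: at most 16 mm in diameter, 40 mm high; origin at its foot's centre. Not to be knocked.
- post_a: A like ceramic standoff post fixed to the floor of the other aisle of the unit.
- innards: All the components fixed in the matching unit (capacitors, coil, motor, control board, terminal): ceramic and copper, not to be knocked. Same origin and axes as the chassis; none is higher than the chassis walls.
- nut_center (a point): The loose brass hexagon nut inside the matching unit, lying flat: 18 mm across flats, 20.8 mm across corners, 10 mm high, 20 g. The point is its centre, half-way up (5 mm above the floor it lies on). z up; a pair of flats faces along its x, the others at 60 degrees to either side.
- link_center (a point): The loose copper link inside the matching unit, lying flat: a bar 40 mm long (along its x) with round ends, 14 mm wide (y), 9 mm thick, 36 g. The point is its centre, half-way up.
- nut_tray_floor (a point): Centre of the floor of the blue tray that holds a like brass hexagon nut; fixed to the bench, 130 mm (x) by 82 mm (y), 22 mm high, 3 mm walls and floor, z up. The sample lies in its +x half; the -x half is free. The three trays stand in a row in any order.
- nut_sample_center (a point): The sample nut lying in its tray (same size as the loose one). The point is its centre. It stays there.
- link_tray_floor (a point): Centre of the floor of the blue tray that holds a like copper link; fixed to the bench, 130 mm (x) by 82 mm (y), 22 mm high, 3 mm walls and floor, z up. The sample lies in its +x half; the -x half is free. The three trays stand in a row in any order.
- link_sample_center (a point): The sample link lying in its tray (same size as the loose one). The point is its centre. It stays there.
- bush_tray_floor (a point): Centre of the floor of the blue tray that holds a round white ceramic bush, 20 mm in diameter and 14 mm high; fixed to the bench, 130 mm (x) by 82 mm (y), 22 mm high, 3 mm walls and floor, z up. The sample lies in its +x half; the -x half is free. Nothing is to be put in it. The three trays stand in a row in any order.
- bush_sample_center (a point): The sample ceramic bush lying in its tray. The point is its centre. It stays there.
- coupler_mid (a point): Stainless hose coupler, 38 mm in diameter, 58 mm high, standing behind the trays; a bystander, to be left alone. The point is about its middle.
- tape_mid (a point): Roll of amber tape, 90 mm in diameter, 19 mm high, lying at the back; a bystander, to be left alone. The point is about its middle.
- driver_mid (a point): Screwdriver, 190 mm long, lying in front of the matching unit, to the robot's side; a bystander, to be left alone. The point is about its middle.
- plug_mid (a point): Coaxial plug, 52 mm long, 22 mm thick, lying behind the matching unit; a bystander, to be left alone. The point is about its middle.
- flange_mid (a point): Stainless flange stub, 55 mm in diameter, 30 mm high, standing to the left of the matching unit; a bystander, to be left alone. The point is about its middle.

How it is judged:
By the outcome, as a careful person would: the job done as asked, in the order asked, and still so for the second after the job is handed in, with the robot touching nothing.
It also fails if it takes over 67 s, if anything falls off the work surface, if the arm or the gripper's body presses on something with over 40 N, if the wrist force passes 120 N, or if a joint passes its speed limit or range.

## Working session

There is one attempt and no reset: what is moved stays moved. The work goes in short steps, Python scripts to look and compute and a tool call to move; the robot and the scene stay as the last step left them, time stands still between calls to the robot, and variables do not carry over. Pictures are saved under pics/ and viewed, about 8 in all and at most 12, crops included, and the job is handed in when it is done.

Besides the shell and the picture viewer there is one more tool, called after "Emit:" as a command line: name --pt "numbers of a row" for each row, then --argument value for the rest. carry_out: Moves the arm, as the interface text tells. Shift numbers are shares of 3 cm and turn numbers shares of pi rad, none past 1 either way. Its arguments: {"type":"object","properties":{"motion":{"type":"array"},"squeeze":{"type":"number"}},"required":["motion"]}

```bash
mkdir -p pics; cat > h.py <<'E'
import numpy as np, cv2
from scipy.spatial.transform import Rotation as R
from workcell import arm
def Rm(o):
    o=np.array(o,float)
    if o.shape==(3,3): return o
    return R.from_rotvec(o).as_matrix() if o.size==3 else R.from_quat(o).as_matrix()
def ray(n,u,v):
    p=arm.camera_params(n); f=200/np.tan(np.radians(p['fovy'])/2)
    a,b=(u-p['cx'])/f,(v-p['cy'])/f; x,y=a,b
    for _ in range(30):
        s=1+p['k1']*(x*x+y*y); x,y=a/s,b/s
    return np.array(p['position']),Rm(p['orientation'])@np.array([x,-y,-1])
def onz(n,u,v,z):
    o,d=ray(n,u,v); return o+d*(z-o[2])/d[2]
def proj(n,P):
    p=arm.camera_params(n); f=200/np.tan(np.radians(p['fovy'])/2)
    c=Rm(p['orientation']).T@(np.array(P)-np.array(p['position'])); x,y=c[0]/-c[2],-c[1]/-c[2]
    s=1+p['k1']*(x*x+y*y); return np.array([x*s*f+p['cx'],y*s*f+p['cy']])
def snap(n,f):
    im=arm.camera(n); cv2.imwrite('pics/'+f,im[:,:,::-1]); return im
E
python3 - <<'E'
from h import *
for n in('top','side'):
    print(arm.camera_params(n)); snap(n,n+'0.png')
print(arm.sense())
E
```

```text
{'fovy': 53.55956459903244, 'cx': 327.18366832551243, 'cy': 195.99673187584395, 'k1': -0.044577296265493234, 'position': array([0.32936737, 0.06608025, 1.20918803]), 'orientation': array([ 0.17560146, -0.17275352, -1.60477061])}
{'fovy': 42.89455297146244, 'cx': 320.35362893789966, 'cy': 200.86970491170885, 'k1': -0.03312861330947203, 'position': array([ 0.42047332, -0.80990283,  1.10753483]), 'orientation': array([ 0.73259702, -0.06814281, -0.16495728])}
{'time': 0.1, 'joints': array([ 1.23149875,  0.41794844, -0.0103544 ,  1.61408924,  0.00466077,
        1.11071169, -0.05299294]), 'joint_vel': array([-5.33372528e-04, -1.13990908e-03,  4.80720146e-05, -3.20157620e-03,
       -3.32601320e-04,  7.27308062e-04, -1.20519707e-03]), 'tau': array([ 9.57560078e-04, -8.65823007e+01,  6.79999273e-01, -4.35637164e+01,
        1.92693598e-02,  5.01769580e-03,  7.74083560e-05]), 'tool_pos': array([ 0.1833516 , -0.59726434,  0.30331162]), 'eef_rot': array([-2.52593052e+00,  1.86687070e+00,  1.45922887e-03]), 'contact_force': array([ 0.64409217,  0.63831214, -0.82425728]), 'moment': array([-0.04055474,  0.02514338, -0.01826481]), 'finger_gap': 0.0855029770906849}
```

View pics/top0.png

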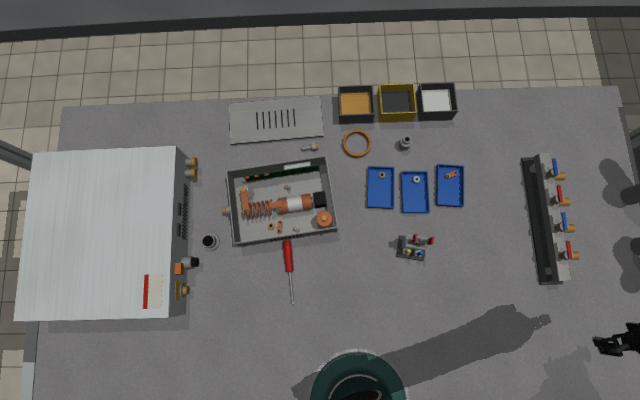

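View pics/side0.png

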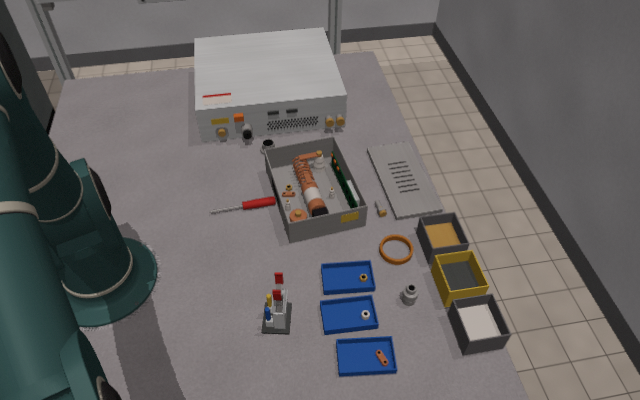

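Top view: unit at (281,200), loose pieces in the front aisle near (275,226), nut tray (380,188), bush tray (414,192), link tray (449,186), stand (412,248). The side view agrees. Next I'll look at enlarged crops.

```bash
python3 - <<'E'
import cv2,numpy as np
t=cv2.imread('pics/top0.png');s=cv2.imread('pics/side0.png')
def c(im,x,y,w,h,k): return cv2.resize(im[y:y+h,x:x+w],None,fx=k,fy=k,interpolation=cv2.INTER_CUBIC)
a=np.hstack([c(t,220,150,125,100,3.2),c(t,390,225,50,40,8)])
b=np.hstack([c(s,260,135,125,100,3.2),c(s,250,260,50,80,4),c(s,315,260,50,80,4)])
print(a.shape,b.shape)
cv2.imwrite('pics/crop1.png',np.vstack([a[:,:800],b[:,:800]]) if a.shape[1]>=800 and b.shape[1]>=800 else a)
E
```

```text
(320, 800, 3) (320, 800, 3)
```

View pics/crop1.png

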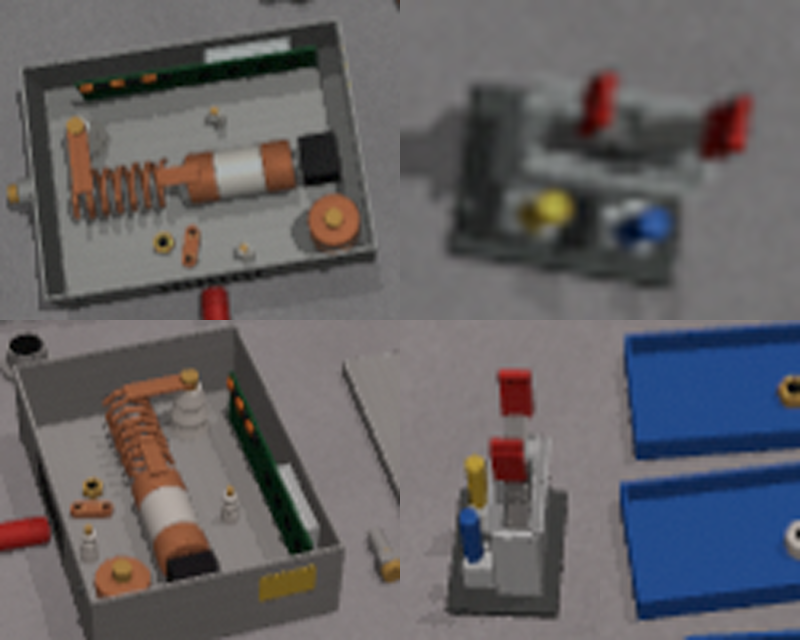

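Crop: nut (271,226), link (280,227), post (296,229) in the top image; the handles show as red strips at (415,238) and (431,241). Measuring now.

```bash
cat >> h.py <<'E'
def blobs(im,box,lo,hi,amin=5):
    x,y,w,h=box; hs=cv2.cvtColor(np.ascontiguousarray(im[y:y+h,x:x+w]),cv2.COLOR_RGB2HSV)
    m=cv2.inRange(hs,lo,hi)
    if lo[0]==0 and hi[0]<=12: m|=cv2.inRange(hs,(172,lo[1],lo[2]),(180,255,255))
    n,l,st,c=cv2.connectedComponentsWithStats(m)
    out=[]
    for i in range(1,n):
        if st[i,4]>=amin:
            p=np.argwhere(l==i)[:,::-1]+[x,y]
            out.append((c[i]+[x,y],st[i,4],p))
    return out
def tri(a,b):
    (o1,d1),(o2,d2)=ray('top',*a),ray('side',*b)
    d1=d1/np.linalg.norm(d1);d2=d2/np.linalg.norm(d2)
    s=np.linalg.lstsq(np.c_[d1,-d2],o2-o1,rcond=None)[0]
    p,q=o1+s[0]*d1,o2+s[1]*d2
    return (p+q)/2,np.linalg.norm(p-q)
def minrect(im,box,lo,hi,z,n='top',amin=20):
    for c,a,p in blobs(im,box,lo,hi,amin):
        w=np.array([onz(n,u,v,z)[:2] for u,v in p],np.float32)
        r=cv2.minAreaRect(w*1000); print(n,'px',c.round(1),a,'ctr mm',np.round(r[0],1),'size',np.round(r[1],1),'ang',round(r[2],1),'centroid',onz(n,*c,z)[:2].round(4))
E
python3 - <<'E'
from h import *
t=cv2.imread('pics/top0.png')[:,:,::-1];s=cv2.imread('pics/side0.png')[:,:,::-1]
RL,RH=(0,150,80),(8,255,255)
A=blobs(t,(400,225,40,30),RL,RH); B=blobs(s,(265,265,25,45),RL,RH)
for c,a,p in A: print('T',c,a)
for c,a,p in B: print('S',c,a,p.min(0),p.max(0))
for x in A:
  for y in B: print(tri(x[0],y[0]))
print('orange/brass')
for n,im,box in(('top',t,(260,218,28,22)),('side',s,(278,178,24,24))):
  for c,a,p in blobs(im,box,(5,90,60),(28,255,255)): print(n,c,a,onz(n,*c,.012))
  minrect(im,box,(5,90,60),(28,255,255),.012,n,5)
print('trays'); 
minrect(t,(355,150,120,75),(105,120,40),(125,255,255),.022)
minrect(s,(310,250,100,140),(105,120,40),(125,255,255),.022,'side')
print('samples')
for k in((10,),):
  minrect(t,(370,160,100,30),(5,90,60),(28,255,255),.012,'top',5)
E
```

```text
T [415.    237.375] 8
T [431.6 240.9] 10
S [278.37837838 277.95945946] 74 [275 273] [282 283]
S [276.45333333 294.42666667] 75 [273 290] [280 299]
(array([ 0.44305039, -0.16825827,  0.14640461]), np.float64(0.0016322119673848649))
(array([ 0.44124969, -0.17934347,  0.09909163]), np.float64(0.015441284905095023))
(array([ 0.43463669, -0.1997184 ,  0.19206716]), np.float64(0.013194364290366982))
(array([ 0.43260498, -0.21148541,  0.14851126]), np.float64(0.0006979808534981175))
orange/brass
top [279.03921569 226.68627451] 51 [0.5081617  0.21326685 0.012     ]
top [270.59259259 225.44444444] 27 [0.51302601 0.2390224  0.012     ]
top px [279.  226.7] 51 ctr mm [508.8 213.4] size [12.2 34. ] ang 89.1 centroid [0.5082 0.2133]
top px [270.6 225.4] 27 ctr mm [512.9 239.3] size [15.3 15.7] ang 89.3 centroid [0.513 0.239]
side [299.84210526 180.15789474] 19 [0.55063163 0.2575899  0.012     ]
side [288.30526316 191.68421053] 95 [0.51013332 0.21631291 0.012     ]
side [287.4 199.8] 5 [0.50327861 0.18471006 0.012     ]
side px [299.8 180.2] 19 ctr mm [549.4 256.4] size [21.2  9.1] ang 81.5 centro
[... 165 characters left out ...]
 [7.8 2.9] ang 82.5 centroid [0.5033 0.1847]
trays
top px [449.7 186.2] 1054 ctr mm [ 614.8 -316.9] size [ 84.7 131.7] ang 83.4 centroid [ 0.6109 -0.3173]
top px [380.2 187.7] 1052 ctr mm [ 618.  -101.3] size [ 80.3 132. ] ang 85.6 centroid [ 0.6149 -0.1017]Traceback (most recent call last):
  File "<stdin>", line 14, in <module>
  File "h.py", line 41, in minrect
    w=np.array([onz(n,u,v,z)[:2] for u,v in p],np.float32)
                ~~~^^^^^^^^^
  File "h.py", line 15, in onz
    o,d=ray(n,u,v); return o+d*(z-o[2])/d[2]
        ~~~^^^^^^^
  File "h.py", line 9, in ray
    p=arm.camera_params(n); f=200/np.tan(np.radians(p['fovy'])/2)
ValueError: time passes only in moves, steps and waits
```

```bash
python3 - <<'E'
from workcell import arm
import pickle; pickle.dump({n:arm.camera_params(n) for n in('top','side')},open('cp.pkl','wb'))
E
sed -i 's/arm.camera_params(n)/CP[n]/' h.py; sed -i "4i import pickle; CP=pickle.load(open('cp.pkl','rb'))" h.py
python3 - <<'E'
from h import *
t=cv2.imread('pics/top0.png')[:,:,::-1];s=cv2.imread('pics/side0.png')[:,:,::-1]
minrect(t,(355,150,120,75),(105,120,40),(125,255,255),.022)
minrect(s,(310,250,100,140),(105,120,40),(125,255,255),.022,'side')
print('samples'); minrect(t,(370,160,100,30),(5,90,60),(28,255,255),.012,'top',5)
P=lambda u,v,z:onz('top',390+(u-400)/8,225+v/8,z)
print('base edge');a,b=P(452,250,.005),P(670,280,.005);print(a,b,np.degrees(np.arctan2((a-b)[1],(a-b)[0]))-90)
Q=lambda u,v,z,:onz('top',220+u/3.2,150+v/3.2,z)
print('chassis top corners');C=[Q(*p,.085) for p in((25,68),(337,22),(378,258),(43,307))];print(np.array(C).round(4));c=np.mean(C,0);print(c)
for a,b in((0,1),(3,2),(0,3),(1,2)):
  d=C[a]-C[b];print(np.linalg.norm(d),np.degrees(np.arctan2(d[1],d[0])))
print('nut',Q(163,242,.013),'link ends',Q(194,232,.012),Q(188,260,.012),'post top/foot',Q(244,249,.043),'post a')
Sd=lambda u,v,z:onz('side',260+u/3.2,135+(v-320)/3.2,z)
print('side nut',Sd(93,486,.013),'link',Sd(75,508,.012),Sd(110,508,.012),'post top',Sd(88,529,.043),'foot',Sd(88,560,.003))
print('post tri',tri((220+244/3.2,150+249/3.2-1),(260+88/3.2,135+(529-320)/3.2)))
print('cap', Q(335,216,.085))
E
```

```text
top px [449.7 186.2] 1054 ctr mm [ 614.8 -316.9] size [ 84.7 131.7] ang 83.4 centroid [ 0.6109 -0.3173]
top px [380.2 187.7] 1052 ctr mm [ 618.  -101.3] size [ 80.3 132. ] ang 85.6 centroid [ 0.6149 -0.1017]
top px [414.4 192.6] 1064 ctr mm [ 599.2 -206.4] size [ 83.2 130. ] ang 87.8 centroid [ 0.5951 -0.2059]
side px [346.6 277.3] 1513 ctr mm [ 617.6 -111.8] size [ 92.4 130.3] ang 85.1 centroid [ 0.6156 -0.1128]
side px [347.5 314.4] 1760 ctr mm [ 598.1 -215.8] size [ 91.4 130.3] ang 87.7 centroid [ 0.5958 -0.2168]
side px [364.4 355.8] 1998 ctr mm [ 614.2 -325.7] size [ 89.5 130.1] ang 83.3 centroid [ 0.6116 -0.3263]
samples
top px [451.1 174.4] 43 ctr mm [ 650.7 -328.8] size [11.9 36.4] ang 18.3 centroid [ 0.651  -0.3291]
top px [381. 175.] 18 ctr mm [ 658.2 -108.5] size [12.6 13.3] ang 86.0 centroid [ 0.6581 -0.1085]
base edge
[ 0.40460537 -0.13856853  0.005     ] [ 0.38981854 -0.21988677  0.005     ] -10.30600603890258
chassis top corners
[[0.6688 0.354  0.085 ]
 [0.7008 0.0637 0.085 ]
 [0.479  0.0359 0.085 ]
 [0.4473 0.3349 0.085 ]]
[0.57400492 0.19712727 0.085     ]
0.2921108154903328 96.29039766711496
0.30070104194913816 96.04856993466882
0.2223308241788348 4.941286376755273
0.2235634997667277 7.1497336300999335
nut [0.51227461 0.23783003 0.013     ] link ends [0.52085776 0.20822771 0.012     ] [0.49420631 0.21435354 0.012     ] post top/foot [0.49808653 0.15841035 0.043     ] post a
side nut [0.51485101 0.23441591 0.013     ] link [0.49494882 0.21049295 0.012     ] [0.52660276 0.20504057 0.012     ] post top [0.5009581  0.15458112 0.043     ] foot [0.4990577  0.15351291 0.003     ]
post tri (array([0.5015123 , 0.15867056, 0.0385399 ]), np.float64(0.00043564654648868507))
cap [0.51849167 0.07268046 0.085     ]
```

```bash
cat >> h.py <<'E'
def pose():
    s=arm.sense(); M=R.from_rotvec(s['eef_rot']).as_matrix(); return np.array(s['tool_pos']),M,s
def go(x,y,z,yaw):
    p,M,s=pose(); d=M.T@(np.array([x,y,z])-p)
    T=R.from_euler('z',yaw,degrees=True).as_matrix()@np.diag([1,-1,-1.])
    w=R.from_matrix(M.T@T).as_rotvec()
    print('t',s['time'],'pos',p.round(4),'yaw',np.degrees(np.arctan2(M[1,0],M[0,0])).round(2),'tilt',(M[:,2]).round(4),'gap',round(s['finger_gap'],4),'F',np.round(s['contact_force'],1))
    print('shift /30mm',(d/.03).round(3),'turn /pi',(w/np.pi).round(4))
E
python3 - <<'E'
from h import *
for n,a,b in(('top',(415,237.4),(431.6,240.9)),('side',(278.38,277.96),(276.45,294.43))):
  p,q=onz(n,*a,.1465),onz(n,*b,.1465);d=p-q;print(n,p,q,(p+q)/2,np.linalg.norm(d),np.degrees(np.arctan2(d[1],d[0]))-90)
go(.4378,-.19,.30,-102)
E
```

```text
top [ 0.44378986 -0.16816928  0.1465    ] [ 0.43245112 -0.2120381   0.1465    ] [ 0.43812049 -0.19010369  0.1465    ] 0.04531048295648992 -14.492032663977838
side [ 0.44224066 -0.16844835  0.1465    ] [ 0.43296985 -0.21018899  0.1465    ] [ 0.43760526 -0.18931867  0.1465    ] 0.042757794448627956 -12.522414018904172
t 0.1 pos [ 0.1834 -0.5973  0.3033] yaw -72.93 tilt [-4.0e-04  1.1e-03 -1.0e+00] gap 0.0855 F [ 0.6  0.6 -0.8]
shift /30mm [-10.489 -12.092   0.122] turn /pi [1.000e-04 4.000e-04 1.615e-01]
```

Emit:
carry_out --pt "-0.583 -0.672 0 0 0 0 1" --pt "-0.583 -0.672 0 0 0 0 1" --pt "-0.583 -0.672 0 0 0 0 1" --pt "-0.583 -0.672 0 0 0 0 1" --pt "-0.583 -0.672 0 0 0 0 1" --pt "-0.583 -0.672 0 0 0 0 1" --pt "-0.583 -0.672 0 0 0 0 1" --pt "-0.583 -0.672 0 0 0 0 1" --pt "-0.583 -0.672 0 0 0 0 1" --pt "-0.583 -0.672 0 0 0 0 1" --pt "-0.583 -0.672 0 0 0 0 1" --pt "-0.583 -0.672 0 0 0 0 1"

```text
time: 1.1
tool_pos: [0.3535, -0.3246, 0.3038]
eef_rot: [2.526, -1.867, -0.001]
contact_force: [0.9, -0.1, -0.6]
finger_gap: 0.0852
```

Emit:
carry_out --pt "-0.583 -0.672 0 0 0 0 1" --pt "-0.583 -0.672 0 0 0 0 1" --pt "-0.583 -0.672 0 0 0 0 1" --pt "-0.583 -0.672 0 0 0 0 1" --pt "-0.583 -0.672 0 0 0 0 1" --pt "-0.583 -0.672 0 0 0 0 1" --pt "0 0 0 0 0 0.033 1" --pt "0 0 0 0 0 0.033 1" --pt "0 0 0 0 0 0.033 1" --pt "0 0 0 0 0 0.033 1" --pt "0 0 0 0 0 0.033 1" --pt "0 0 0 0 0 0 1"

```text
time: 2.1
tool_pos: [0.4378, -0.19, 0.3037]
eef_rot: [1.957, -2.457, -0.001]
contact_force: [0.1, -0.0, -0.0]
finger_gap: 0.0854
```

```bash
python3 - <<'E'
from h import *
go(.4378,-.19,.20,-102.5)
print(arm.sense()['joints'].round(2))
E
```

```text
t 2.1 pos [ 0.4378 -0.19    0.3037] yaw -102.94 tilt [-4.e-04  2.e-04 -1.e+00] gap 0.0854 F [ 0.1 -0.  -0. ]
shift /30mm [ 1.000e-03 -1.000e-03  3.457e+00] turn /pi [ 0.0001  0.     -0.0025]
[ 0.58  0.16 -0.26  1.96  0.05  1.02 -1.5 ]
```

Emit:
carry_out --pt "0 0 0.6 0 0 -0.002 1" --pt "0 0 0.6 0 0 0 1" --pt "0 0 0.6 0 0 0 1" --pt "0 0 0.6 0 0 0 1" --pt "0 0 0.6 0 0 0 1" --pt "0 0 0.6 0 0 0 1" --pt "0 0 0.06 0 0 0 1" --pt "0 0 0 0 0 0 1"

```text
time: 2.77
tool_pos: [0.4376, -0.1898, 0.1936]
eef_rot: [1.974, -2.443, -0.003]
contact_force: [-0.2, -0.0, -0.0]
finger_gap: 0.086
```

```bash
python3 - <<'E'
from h import *
go(.4378,-.19,.195,-102.5)
t=snap('top','t1.png');s=snap('side','s1.png')
def c(im,x,y,w,h,k): return cv2.resize(np.ascontiguousarray(im[y:y+h,x:x+w,::-1]),None,fx=k,fy=k,interpolation=cv2.INTER_CUBIC)
cv2.imwrite('pics/c2.png',np.hstack([c(t,385,210,60,60,6),c(s,240,230,80,120,3)]))
E
```

```text
t 2.7667 pos [ 0.4376 -0.1898  0.1936] yaw -102.13 tilt [-0.0018  0.001  -1.    ] gap 0.086 F [-0.2 -0.  -0. ]
shift /30mm [ 0.004 -0.009 -0.048] turn /pi [0.0006 0.0002 0.0021]
```

View pics/c2.png

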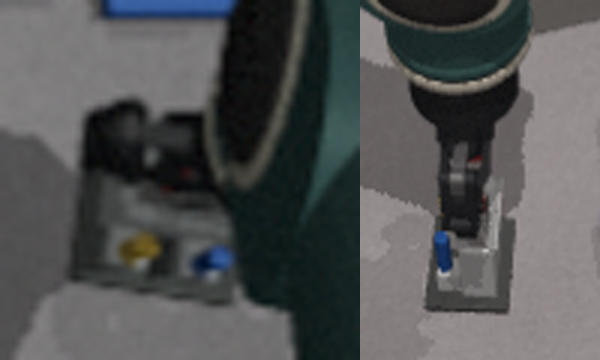

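The fingers straddle the handles: the red strips show between the open fingers. Closing to 40 mm.

Emit:
carry_out --pt "0 0 0 0 0 0 0.47" --pt "0 0 0 0 0 0 0.47" --pt "0 0 0 0 0 0 0.47" --pt "0 0 0 0 0 0 0.47" --pt "0 0 0 0 0 0 0.47" --pt "0 0 0 0 0 0 0.47" --pt "0 0 0 0 0 0 0.47" --pt "0 0 0 0 0 0 0.47" --squeeze 40

```text
time: 3.53
tool_pos: [0.44, -0.191, 0.1968]
eef_rot: [-1.97, 2.444, -0.009]
contact_force: [-0.4, -1.7, 34.2]
finger_gap: 0.0462
```

```bash
python3 - <<'E'
from h import *
go(.4378,-.19,.30,-102.5)
E
```

```text
t 3.5333 pos [ 0.44   -0.191   0.1968] yaw -102.27 tilt [ 0.0056 -0.0028 -1.    ] gap 0.0462 F [-0.4 -1.7 34.2]
shift /30mm [-0.011  0.058 -3.441] turn /pi [-0.0019 -0.0005  0.0013]
```

Emit:
carry_out --pt "0 0 -0.1 0 0 0 0.47" --pt "0 0 -0.1 0 0 0 0.47" --pt "0 0 -0.05 0 0 0 0.47" --pt "0 0 0 0 0 0 0.47"

```text
time: 3.87
tool_pos: [0.4379, -0.1901, 0.2019]
eef_rot: [-1.971, 2.446, -0.001]
contact_force: [0.6, 0.1, -0.7]
finger_gap: 0.0404
```

```bash
python3 - <<'E'
from h import *
go(.4378,-.19,.30,-102.5)
E
```

```text
t 3.8667 pos [ 0.4379 -0.1901  0.2019] yaw -102.27 tilt [ 3.e-04 -2.e-04 -1.e+00] gap 0.0404 F [ 0.6  0.1 -0.7]
shift /30mm [-1.00e-03  3.00e-03 -3.27e+00] turn /pi [-0.0001 -0.      0.0013]
```

Emit:
carry_out --pt "0 0 -0.3 0 0 0 0.47" --pt "0 0 -0.5 0 0 0 0.47" --pt "0 0 -0.5 0 0 0 0.47" --pt "0 0 -0.5 0 0 0 0.47" --pt "0 0 -0.5 0 0 0 0.47" --pt "0 0 -0.5 0 0 0 0.47" --pt "0 0 -0.5 0 0 0 0.47" --pt "0 0 -0.5 0 0 0 0.47" --pt "0 0 -0.2 0 0 0 0.47"

```text
time: 4.62
tool_pos: [0.4382, -0.1901, 0.3237]
eef_rot: [-1.971, 2.445, -0.003]
contact_force: [0.2, -0.8, -1.0]
finger_gap: 0.0406
```

```bash
python3 - <<'E'
from h import *
go(.5135,.2365,.322,-6)
s=snap('side','s2.png');t=snap('top','t2.png')
def c(im,x,y,w,h,k): return cv2.resize(np.ascontiguousarray(im[y:y+h,x:x+w,::-1]),None,fx=k,fy=k,interpolation=cv2.INTER_CUBIC)
cv2.imwrite('pics/c3.png',np.hstack([c(t,385,210,60,80,5),c(s,230,200,100,100,4)]))
for z in (.10,.11,.12,.13): print(z,proj('side',(.4378,-.19,z)))
E
```

```text
t 4.6167 pos [ 0.4382 -0.1901  0.3237] yaw -102.27 tilt [ 1.7e-03 -7.0e-04 -1.0e+00] gap 0.0406 F [ 0.2 -0.8 -1. ]
shift /30mm [-14.428   0.569   0.049] turn /pi [-3.000e-04 -6.000e-04 -5.348e-01]
0.1 [278.74893397 297.45389471]
0.11 [278.49728525 295.12046486]
0.12 [278.24240492 292.75636853]
0.13 [277.98423147 290.36100786]
```

View pics/c3.png

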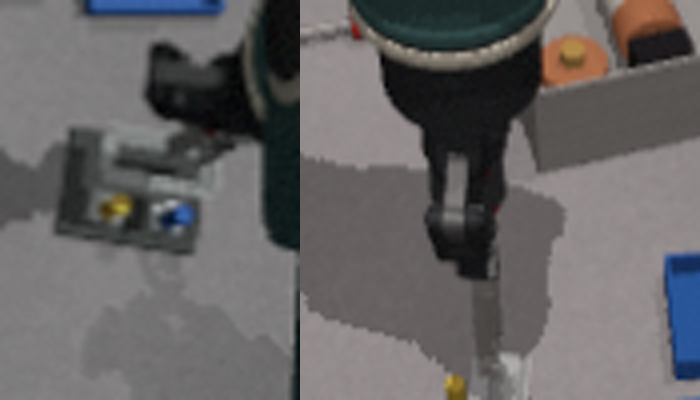

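Emit:
carry_out --pt "-0.4 0.028 0 0 0 0 0.47" --pt "-0.721 0.028 0 0 0 0 0.47" --pt "-0.721 0.028 0 0 0 0 0.47" --pt "-0.721 0.028 0 0 0 0 0.47" --pt "-0.721 0.028 0 0 0 0 0.47" --pt "-0.721 0.028 0 0 0 0 0.47" --pt "-0.721 0.028 0 0 0 0 0.47" --pt "-0.721 0.028 0 0 0 0 0.47" --pt "-0.721 0.028 0 0 0 0 0.47" --pt "-0.721 0.028 0 0 0 0 0.47" --pt "-0.721 0.028 0 0 0 0 0.47" --pt "-0.721 0.028 0 0 0 0 0.47"

```text
time: 5.72
tool_pos: [0.4806, 0.0581, 0.3206]
eef_rot: [1.971, -2.445, -0.002]
contact_force: [0.5, 0.3, -0.3]
finger_gap: 0.0406
```

Emit:
carry_out --pt "-0.721 0.028 0 0 0 0 0.47" --pt "-0.721 0.028 0 0 0 0 0.47" --pt "-0.721 0.028 0 0 0 0 0.47" --pt "-0.721 0.028 0 0 0 0 0.47" --pt "-0.721 0.028 0 0 0 0 0.47" --pt "-0.721 0.028 0 0 0 0 0.47" --pt "-0.721 0.028 0 0 0 0 0.47" --pt "-0.721 0.028 0 0 0 0 0.47" --pt "-0.329 0.028 0 0 0 0 0.47"

```text
time: 6.47
tool_pos: [0.5118, 0.2398, 0.3205]
eef_rot: [1.974, -2.443, -0.003]
contact_force: [-0.9, -0.3, -1.1]
finger_gap: 0.0402
```

Emit:
carry_out --pt "0 0 0 0 0 -0.036 0.47" --pt "0 0 0 0 0 -0.036 0.47" --pt "0 0 0 0 0 -0.036 0.47" --pt "0 0 0 0 0 -0.036 0.47" --pt "0 0 0 0 0 -0.036 0.47" --pt "0 0 0 0 0 -0.036 0.47" --pt "0 0 0 0 0 -0.036 0.47" --pt "0 0 0 0 0 -0.036 0.47" --pt "0 0 0 0 0 -0.036 0.47" --pt "0 0 0 0 0 -0.036 0.47" --pt "0 0 0 0 0 -0.036 0.47" --pt "0 0 0 0 0 -0.036 0.47"

```text
time: 7.47
tool_pos: [0.5121, 0.2366, 0.3208]
eef_rot: [3.071, -0.658, -0.002]
contact_force: [0.2, 0.3, -1.4]
finger_gap: 0.0404
```

Emit:
carry_out --pt "0 0 0 0 0 -0.036 0.47" --pt "0 0 0 0 0 -0.036 0.47" --pt "0 0 0 0 0 -0.031 0.47" --pt "0 0 0 0 0 0 0.47"

```text
time: 7.8
tool_pos: [0.5122, 0.2366, 0.3207]
eef_rot: [3.138, -0.156, -0.002]
contact_force: [-0.7, -0.4, -1.4]
finger_gap: 0.0401
```

```bash
cat >> h.py <<'E'
def crop(im,x,y,w,h,k): return cv2.resize(np.ascontiguousarray(im[y:y+h,x:x+w,::-1]),None,fx=k,fy=k,interpolation=cv2.INTER_CUBIC)
E
python3 - <<'E'
from h import *
go(.5135,.2365,.322,-6)
s=snap('side','s3.png');t=snap('top','t3.png')
cv2.imwrite('pics/c4.png',np.hstack([crop(t,230,180,100,100,4),crop(s,240,130,100,100,4)]))
for z in (.12,.13,.14): print(z,proj('side',(.5135,.2365,z)),proj('top',(.5135,.2365,z)))
E
```

```text
t 7.8 pos [0.5122 0.2366 0.3207] yaw -5.68 tilt [-0.0015 -0.     -1.    ] gap 0.0401 F [-0.7 -0.4 -1.4]
shift /30mm [ 0.042 -0.002 -0.042] turn /pi [0.0001 0.0005 0.0018]
0.12 [286.92464221 160.17680001] [265.84796247 219.57136501]
0.13 [286.76696306 157.57483311] [265.27830984 218.98942374]
0.14 [286.60770459 154.94590036] [264.69843194 218.39700308]
```

View pics/c4.png

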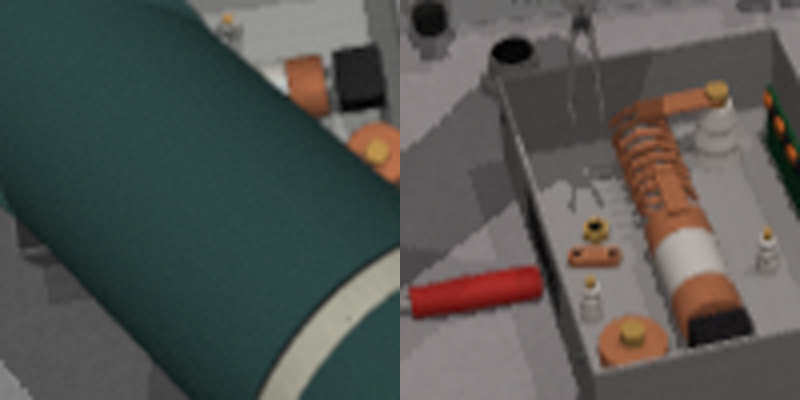

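The side view shows the tips at crop (572,118)/(600,118), i.e. px (286.5,159.5), which matches the prediction to about 1 px. I'll lower part way and compare tips with nut.

Emit:
carry_out --pt "0.05 0.02 0.3 0 0 0 0.54" --pt "0 0 0.3 0 0 0 0.54" --pt "0 0 0.3 0 0 0 0.54" --pt "0 0 0.3 0 0 0 0.54" --pt "0 0 0.3 0 0 0 0.54" --pt "0 0 0.3 0 0 0 0.54" --pt "0 0 0.3 0 0 0 0.54" --pt "0 0 0.3 0 0 0 0.54" --pt "0 0 0.3 0 0 0 0.54" --pt "0 0 0 0 0 0 0.54"

```text
time: 8.73
tool_pos: [0.5137, 0.2356, 0.2387]
eef_rot: [3.137, -0.164, -0.003]
contact_force: [-0.1, 0.8, -1.5]
finger_gap: 0.0462
```

```bash
python3 - <<'E'
from h import *
go(.514,.236,.22,-6)
p=pose()[0]
s=snap('side','s4.png')
cv2.imwrite('pics/c5.png',crop(s,270,160,50,50,12))
for o in (.188,.192,.196): print(o,*[proj('side',p+[dx,0,-o]).round(2) for dx in(-.015,0,.015)])
print('nut pred',proj('side',(.514,.236,.013)))
E
```

```text
t 8.7333 pos [0.5137 0.2356 0.2387] yaw -5.98 tilt [-2.e-03 -6.e-04 -1.e+00] gap 0.0462 F [-0.1  0.8 -1.5]
shift /30mm [ 0.011 -0.017  0.624] turn /pi [0.0003 0.0006 0.0001]
0.188 [282.97 178.34] [288.08 177.72] [293.17 177.1 ]
0.192 [283.04 179.3 ] [288.13 178.68] [293.22 178.06]
0.196 [283.11 180.26] [288.19 179.64] [293.27 179.02]
nut pred [288.70774591 186.53024893]
```

View pics/c5.png

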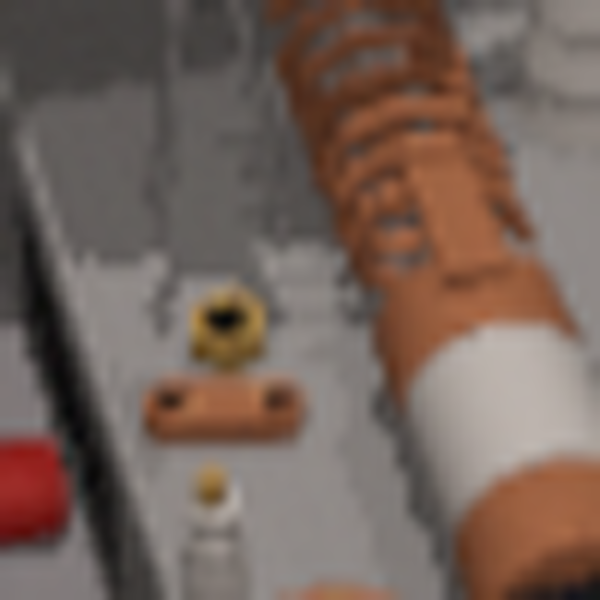

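The nut's hole is at about px (288.3,186.2), against (288.7,186.5) predicted. The flats seem to face ±x, which suits this jaw direction. Descending.

Emit:
carry_out --pt "0 0 0.25 0 0 0 0.54" --pt "0 0 0.25 0 0 0 0.54" --pt "0 0 0.25 0 0 0 0.54" --pt "0 0 0.25 0 0 0 0.54" --pt "0 0 0.15 0 0 0 0.54" --pt "0 0 0.1 0 0 0 0.54" --pt "0 0 0.05 0 0 0 0.54" --pt "0 0 0.03 0 0 0 0.54" --pt "0 0 0 0 0 0 0.54"

```text
time: 9.53
tool_pos: [0.5142, 0.2359, 0.2007]
eef_rot: [-3.137, 0.164, 0.0]
contact_force: [-0.1, 0.5, -1.0]
finger_gap: 0.0462
```

Emit:
carry_out --pt "0 0 0.03 0 0 0 0.54" --pt "0 0 0.03 0 0 0 0.54" --pt "0 0 0.03 0 0 0 0.54" --pt "0 0 0 0 0 0 0.54"

```text
time: 9.87
tool_pos: [0.5141, 0.2359, 0.1979]
eef_rot: [-3.137, 0.164, 0.0]
contact_force: [-0.2, -0.1, 0.4]
finger_gap: 0.0464
```

Emit:
carry_out --pt "0 0 0.03 0 0 0 0.54" --pt "0 0 0 0 0 0 0.54"

```text
time: 10.03
tool_pos: [0.5141, 0.2359, 0.197]
eef_rot: [-3.137, 0.164, 0.0]
contact_force: [-0.3, -1.0, -0.7]
finger_gap: 0.0463
```

```bash
python3 - <<'E'
from h import *
go(.514,.236,.197,-6)
s=snap('side','s5.png')
cv2.imwrite('pics/c6.png',crop(s,270,160,50,50,12))
E
```

```text
t 10.0333 pos [0.5141 0.2359 0.197 ] yaw -5.98 tilt [-2.e-04  0.e+00 -1.e+00] gap 0.0463 F [-0.3 -1.  -0.7]
shift /30mm [-0.004 -0.003 -0.001] turn /pi [-0.      0.0001  0.0001]
```

View pics/c6.png

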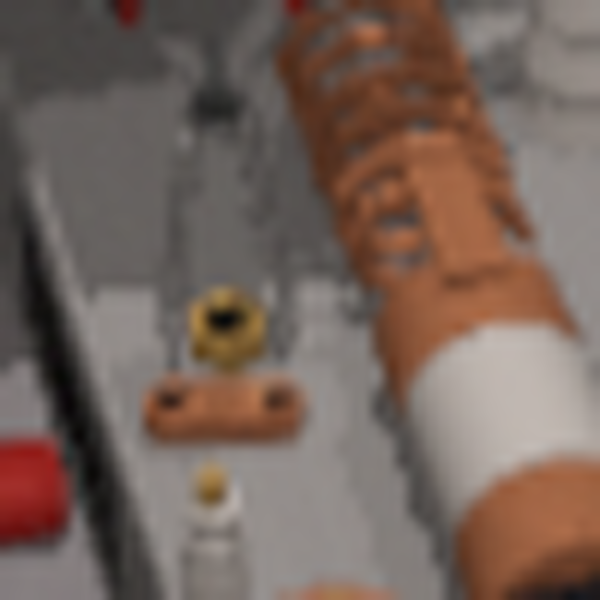

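Jaws straddle the nut: jaws at crop x 170 and 280, nut 192–265. Closing.

Emit:
carry_out --pt "0 0 0 0 0 0 0.5" --pt "0 0 -0.02 0 0 0 0.48" --pt "0 0 -0.02 0 0 0 0.46" --pt "0 0 0 0 0 0 0.44" --pt "0 0 0 0 0 0 0.42" --pt "0 0 0 0 0 0 0.4" --pt "0 0 0 0 0 0 0.4" --pt "0 0 0 0 0 0 0.4" --squeeze 40

```text
time: 10.75
tool_pos: [0.5141, 0.2359, 0.1983]
eef_rot: [-3.137, 0.164, 0.0]
contact_force: [-1.0, -0.2, -1.1]
finger_gap: 0.0393
```

Emit:
carry_out --pt "0 0 -0.2 0 0 0 0.4" --pt "0 0 -0.4 0 0 0 0.4" --pt "0 0 -0.5 0 0 0 0.4" --pt "0 0 -0.5 0 0 0 0.4" --pt "0 0 -0.5 0 0 0 0.4" --pt "0 0 -0.5 0 0 0 0.4" --pt "0 0 -0.5 0 0 0 0.4" --pt "0 0 -0.5 0 0 0 0.4" --pt "0 0 -0.3 0 0 0 0.4" --pt "0 0 0 0 0 0 0.4"

```text
time: 11.58
tool_pos: [0.5146, 0.2363, 0.3177]
eef_rot: [-3.136, 0.164, -0.004]
contact_force: [0.3, 0.0, -0.6]
finger_gap: 0.0395
```

```bash
python3 - <<'E'
from h import *
go(.58,-.10,.315,-6)
s=snap('side','s6.png')
# chassis-like tray geometry
t=cv2.imread('pics/top0.png')[:,:,::-1]
print('brass near tips'); 
for c,a,p in blobs(s,(275,140,25,60),(15,110,60),(30,255,255),4): print(c,a)
print(proj('side',pose()[0]-[0,0,.185]))
E
```

```text
t 11.5833 pos [0.5146 0.2363 0.3177] yaw -5.98 tilt [ 0.0029  0.001  -1.    ] gap 0.0395 F [ 0.3  0.  -0.6]
shift /30mm [ 3.338 10.923  0.086] turn /pi [-0.0004 -0.0009  0.0001]
brass near tips
[287.16666667 157.83333333] 30
[287.05590337 157.30622905]
```

Nut is in the tongs: brass blob at (287.2,157.8), where the tips should be. Carrying it to the nut tray.

Emit:
carry_out --pt "0.11 0.35 0 0 0 0 0.4" --pt "0.22 0.7 0 0 0 0 0.4" --pt "0.22 0.7 0 0 0 0 0.4" --pt "0.22 0.7 0 0 0 0 0.4" --pt "0.22 0.7 0 0 0 0 0.4" --pt "0.22 0.7 0 0 0 0 0.4" --pt "0.22 0.7 0 0 0 0 0.4" --pt "0.22 0.7 0 0 0 0 0.4" --pt "0.22 0.7 0 0 0 0 0.4" --pt "0.22 0.7 0 0 0 0 0.4" --pt "0.22 0.7 0 0 0 0 0.4" --pt "0.22 0.7 0 0 0 0 0.4"

```text
time: 12.63
tool_pos: [0.5641, -0.0142, 0.3143]
eef_rot: [3.137, -0.164, -0.002]
contact_force: [1.3, 0.0, -0.8]
finger_gap: 0.0393
```

Emit:
carry_out --pt "0.22 0.7 0 0 0 0 0.4" --pt "0.22 0.7 0 0 0 0 0.4" --pt "0.22 0.7 0 0 0 0 0.4" --pt "0.22 0.7 0 0 0 0 0.4" --pt "0.11 0.35 0 0 0 0 0.4" --pt "0 0.1 0 0 0 0 0.4" --pt "0 0 0.5 0 0 0 0.4" --pt "0 0 0.5 0 0 0 0.4" --pt "0 0 0.5 0 0 0 0.4" --pt "0 0 0.5 0 0 0 0.4" --pt "0 0 0 0 0 0 0.4"

```text
time: 13.55
tool_pos: [0.5825, -0.1112, 0.2525]
eef_rot: [-3.136, 0.162, 0.006]
contact_force: [-0.7, 0.5, -0.4]
finger_gap: 0.0392
```

```bash
python3 - <<'E'
from h import *
go(.583,-.103,.21,-6)
s=snap('side','s7.png');cv2.imwrite('pics/c7.png',crop(s,290,220,100,75,8))
print(proj('side',pose()[0]-[0,0,.189]),proj('side',(.583,-.103,.003)))
E
```

```text
t 13.55 pos [ 0.5825 -0.1112  0.2525] yaw -5.9 tilt [-0.004   0.0014 -1.    ] gap 0.0392 F [-0.7  0.5 -0.4]
shift /30mm [-0.006 -0.273  1.417] turn /pi [-0.0003  0.0013  0.0006]
[334.33031886 268.90977336] [333.08487403 280.07681102]
```

View pics/c7.png

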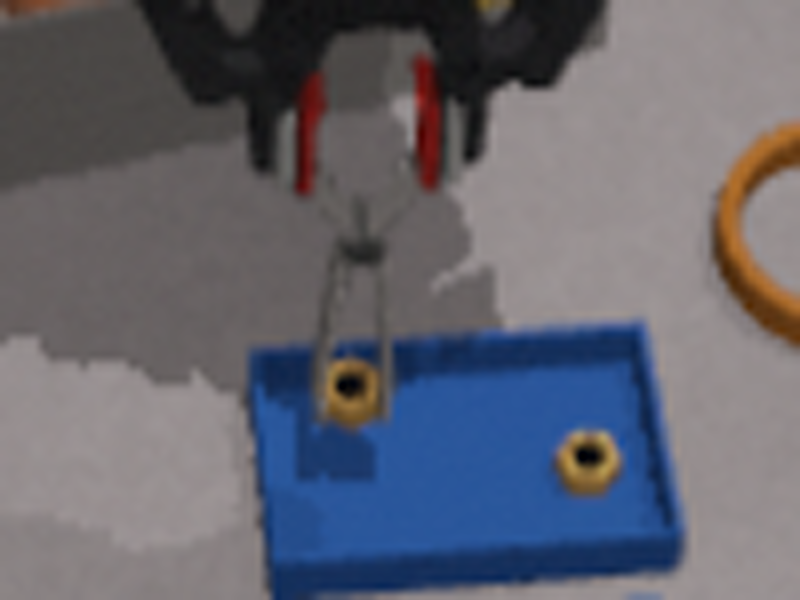

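The nut hangs level between the jaws over the free half of its tray. Lowering it to the pickup height, since the tray floor is also at 3 mm.

Emit:
carry_out --pt "0 -0.15 0.3 0 0 0 0.4" --pt "0 0 0.4 0 0 0 0.4" --pt "0 0 0.4 0 0 0 0.4" --pt "0 0 0.3 0 0 0 0.4" --pt "0 0 0.15 0 0 0 0.4" --pt "0 0 0.1 0 0 0 0.4" --pt "0 0 0.05 0 0 0 0.4" --pt "0 0 0 0 0 0 0.4" --pt "0 0 0 0 0 0 0.4"

```text
time: 14.35
tool_pos: [0.5845, -0.1078, 0.2046]
eef_rot: [3.137, -0.164, 0.001]
contact_force: [-0.4, -0.6, -0.5]
finger_gap: 0.0395
```

Emit:
carry_out --pt "0 0 0.06 0 0 0 0.4" --pt "0 0 0.06 0 0 0 0.4" --pt "0 0 0.04 0 0 0 0.4" --pt "0 0 0.03 0 0 0 0.4" --pt "0 0 0.02 0 0 0 0.4" --pt "0 0 0 0 0 0 0.4"

```text
time: 14.85
tool_pos: [0.5843, -0.1078, 0.1979]
eef_rot: [-3.137, 0.164, 0.0]
contact_force: [0.3, -0.3, -1.0]
finger_gap: 0.0395
```

Emit:
carry_out --pt "0 0 0.03 0 0 0 0.4" --pt "0 0 0 0 0 0 0.4"

```text
time: 15.02
tool_pos: [0.5846, -0.1077, 0.1977]
eef_rot: [3.137, -0.164, 0.001]
contact_force: [-2.8, 0.6, 7.5]
finger_gap: 0.0395
```

Emit:
carry_out --pt "0 0 0.03 0 0 0 0.4" --pt "0 0 0 0 0 0 0.4"

```text
time: 15.18
tool_pos: [0.5846, -0.1077, 0.1969]
eef_rot: [3.137, -0.164, 0.001]
contact_force: [-2.7, -0.6, 9.8]
finger_gap: 0.0395
```

Emit:
carry_out --pt "0 0 -0.03 0 0 0 0.42" --pt "0 0 0 0 0 0 0.45" --pt "0 0 0 0 0 0 0.48" --pt "0 0 0 0 0 0 0.5" --pt "0 0 0 0 0 0 0.53" --pt "0 0 0 0 0 0 0.54" --pt "0 0 0 0 0 0 0.54" --pt "0 0 0 0 0 0 0.54"

```text
time: 15.85
tool_pos: [0.5843, -0.1077, 0.197]
eef_rot: [-3.137, 0.164, 0.0]
contact_force: [-0.8, 0.1, -1.4]
finger_gap: 0.046
```

Emit:
carry_out --pt "0 0 -0.05 0 0 0 0.54" --pt "0 0 -0.1 0 0 0 0.54" --pt "0 0 -0.2 0 0 0 0.54" --pt "0 0 -0.3 0 0 0 0.54" --pt "0 0 -0.5 0 0 0 0.54" --pt "0 0 -0.5 0 0 0 0.54" --pt "0 0 -0.5 0 0 0 0.54" --pt "0 0 -0.5 0 0 0 0.54" --pt "0 0 -0.5 0 0 0 0.54" --pt "0 0 -0.5 0 0 0 0.54" --pt "0 0 -0.4 0 0 0 0.47" --pt "0 0 0 0 0 0 0.47"

```text
time: 16.85
tool_pos: [0.5851, -0.1076, 0.3215]
eef_rot: [3.137, -0.164, 0.005]
contact_force: [0.5, -0.3, -1.1]
finger_gap: 0.0401
```

```bash
python3 - <<'E'
from h import *
s=snap('side','s8.png')
for c,a,p in blobs(s,(315,255,65,45),(12,90,60),(30,255,255),4): print(c,a,onz('side',*c,.011))
# link from side: colour mask in initial & now
for c,a,p in blobs(s,(278,185,24,15),(3,90,50),(16,255,255),8):
    w=np.array([onz('side',u,v,.012)[:2]*1000 for u,v in p],np.float32);r=cv2.minAreaRect(w);print('link',c,a,np.round(r[0],1),np.round(r[1],1),r[2],onz('side',*c,.01))
go(.509,.210,.315,-101)
E
```

```text
[333.51515152 280.09090909] 33 [ 0.58289486 -0.10834934  0.011     ]
[362.97058824 277.88235294] 34 [ 0.65839441 -0.11470618  0.011     ]
link [287.91666667 193.96666667] 60 [508.  207.3] [16.  35.5] 80.2270278930664 [0.50795721 0.20925567 0.01      ]
t 16.9 pos [ 0.5847 -0.1078  0.3199] yaw -5.98 tilt [ 2.e-03 -7.e-04 -1.e+00] gap 0.0404 F [ 0.3 -0.6 -2. ]
shift /30mm [ -3.613 -10.272   0.152] turn /pi [-4.000e-04 -6.000e-04  5.279e-01]
```

Nut stands in its tray at (.583,-.108) as planned, with the sample unchanged. Now the link: about (.509,.210), long axis −10°, so tool yaw −100°.

Emit:
carry_out --pt "-0.12 -0.342 0 0 0 0 0.47" --pt "-0.24 -0.685 0 0 0 0 0.47" --pt "-0.24 -0.685 0 0 0 0 0.47" --pt "-0.24 -0.685 0 0 0 0 0.47" --pt "-0.24 -0.685 0 0 0 0 0.47" --pt "-0.24 -0.685 0 0 0 0 0.47" --pt "-0.24 -0.685 0 0 0 0 0.47" --pt "-0.24 -0.685 0 0 0 0 0.47" --pt "-0.24 -0.685 0 0 0 0 0.47" --pt "-0.24 -0.685 0 0 0 0 0.47" --pt "-0.24 -0.685 0 0 0 0 0.47" --pt "-0.24 -0.685 0 0 0 0 0.47"

```text
time: 17.9
tool_pos: [0.5255, 0.1374, 0.3178]
eef_rot: [3.137, -0.163, -0.002]
contact_force: [0.5, -0.7, -0.5]
finger_gap: 0.0402
```

Emit:
carry_out --pt "-0.24 -0.685 0 0 0 0 0.47" --pt "-0.24 -0.685 0 0 0 0 0.47" --pt "-0.24 -0.685 0 0 0 0 0.47" --pt "-0.13 -0.34 0 0 0 0 0.47" --pt "0 0 0 0 0 0.036 0.47" --pt "0 0 0 0 0 0.036 0.47" --pt "0 0 0 0 0 0.036 0.47" --pt "0 0 0 0 0 0.036 0.47" --pt "0 0 0 0 0 0.036 0.47" --pt "0 0 0 0 0 0.036 0.47" --pt "0 0 0 0 0 0.036 0.47" --pt "0 0 0 0 0 0.036 0.47"

```text
time: 18.9
tool_pos: [0.5083, 0.2098, 0.3179]
eef_rot: [2.745, -1.526, -0.001]
contact_force: [0.5, 0.3, -1.9]
finger_gap: 0.0399
```

Emit:
carry_out --pt "0 0 0 0 0 0.036 0.47" --pt "0 0 0 0 0 0.036 0.47" --pt "0 0 0 0 0 0.036 0.47" --pt "0 0 0 0 0 0.036 0.47" --pt "0 0 0 0 0 0.036 0.47" --pt "0 0 0 0 0 0.036 0.47" --pt "0 0 0 0 0 0.018 0.47" --pt "0 0 0 0 0 0 0.47" --pt "0 0 0 0 0 0 0.47"

```text
time: 19.65
tool_pos: [0.5084, 0.21, 0.3181]
eef_rot: [2.023, -2.402, -0.0]
contact_force: [0.8, -0.0, -0.5]
finger_gap: 0.0401
```

```bash
python3 - <<'E'
from h import *
go(.509,.210,.235,-100)
E
```

```text
t 19.65 pos [0.5084 0.21   0.3181] yaw -99.8 tilt [-7.e-04 -2.e-04 -1.e+00] gap 0.0401 F [ 0.8 -0.  -0.5]
shift /30mm [-0.004 -0.022  2.771] turn /pi [ 0.0002 -0.0001  0.0011]
```

Emit:
carry_out --pt "0 0 0.3 0 0 0 0.54" --pt "0 0 0.5 0 0 0 0.54" --pt "0 0 0.5 0 0 0 0.54" --pt "0 0 0.5 0 0 0 0.54" --pt "0 0 0.5 0 0 0 0.54" --pt "0 0 0.5 0 0 0 0.54" --pt "0 0 0.3 0 0 0 0.54" --pt "0 0 0 0 0 0 0.54" --pt "0 0 0 0 0 0 0.54"

```text
time: 20.4
tool_pos: [0.5086, 0.21, 0.2253]
eef_rot: [2.021, -2.404, -0.001]
contact_force: [0.3, 0.8, -1.7]
finger_gap: 0.0464
```

```bash
python3 - <<'E'
from h import *
go(.509,.210,.198,-100)
s=snap('side','s9.png');p=pose()[0]
cv2.imwrite('pics/c9.png',crop(s,265,165,50,50,12))
for dy in(-.0155,.0155): print(proj('side',p+[0,dy,-.193]),proj('side',(p[0],p[1]+dy,.004)))
E
```

```text
t 20.4 pos [0.5086 0.21   0.2253] yaw -99.89 tilt [-9.e-04  0.e+00 -1.e+00] gap 0.0464 F [ 0.3  0.8 -1.7]
shift /30mm [-0.003 -0.014  0.911] turn /pi [ 0.0003 -0.      0.0006]
[288.54638989 192.16764445] [288.96224132 198.92106549]
[287.14698616 184.54948134] [287.57664166 191.31939889]
```

View pics/c9.png

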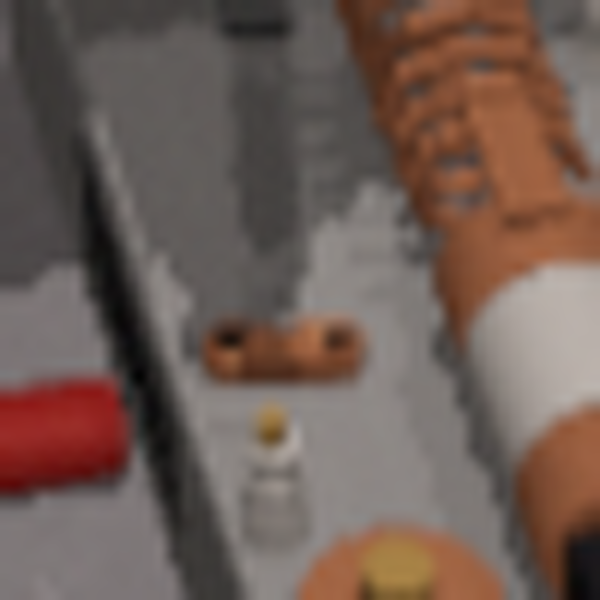

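Near jaw foot is predicted at crop row 407, and the link front edge sits at row 382. That puts the link central between the jaws, clear of the post. Descending.

Emit:
carry_out --pt "0 -0.05 0.2 0 0 0 0.54" --pt "0 0 0.25 0 0 0 0.54" --pt "0 0 0.2 0 0 0 0.54" --pt "0 0 0.12 0 0 0 0.54" --pt "0 0 0.08 0 0 0 0.54" --pt "0 0 0.06 0 0 0 0.54" --pt "0 0 0 0 0 0 0.54"

```text
time: 21.03
tool_pos: [0.5101, 0.2098, 0.198]
eef_rot: [2.021, -2.405, -0.0]
contact_force: [0.4, 0.2, -0.9]
finger_gap: 0.046
```

Emit:
carry_out --pt "0 0 0 0 0 0 0.51" --pt "0 0 -0.02 0 0 0 0.49" --pt "0 0 -0.02 0 0 0 0.47" --pt "0 0 0 0 0 0 0.45" --pt "0 0 0 0 0 0 0.43" --pt "0 0 0 0 0 0 0.41" --pt "0 0 0 0 0 0 0.39" --pt "0 0 0 0 0 0 0.37" --pt "0 0 0 0 0 0 0.37" --pt "0 0 0 0 0 0 0.37" --squeeze 40

```text
time: 21.87
tool_pos: [0.5105, 0.2098, 0.2]
eef_rot: [-2.02, 2.405, -0.001]
contact_force: [-0.9, -0.7, 5.6]
finger_gap: 0.0372
```

Emit:
carry_out --pt "0 0 -0.1 0 0 0 0.37" --pt "0 0 -0.3 0 0 0 0.37" --pt "0 0 -0.5 0 0 0 0.37" --pt "0 0 -0.5 0 0 0 0.37" --pt "0 0 -0.5 0 0 0 0.37" --pt "0 0 -0.5 0 0 0 0.37" --pt "0 0 -0.5 0 0 0 0.37" --pt "0 0 -0.5 0 0 0 0.37" --pt "0 0 -0.4 0 0 0 0.37" --pt "0 0 -0.2 0 0 0 0.37" --pt "0 0 0 0 0 0 0.37"

```text
time: 22.78
tool_pos: [0.5105, 0.2099, 0.3209]
eef_rot: [-2.02, 2.404, -0.001]
contact_force: [1.6, 0.1, -0.3]
finger_gap: 0.0373
```

```bash
python3 - <<'E'
from h import *
s=snap('side','s10.png')
p=pose()[0]; print(proj('side',p-[0,0,.19]))
for c,a,q in blobs(s,(270,150,35,50),(3,90,50),(20,255,255),6): print(c,a,q.min(0),q.max(0))
go(.580,-.318,.322,-100)
E
```

```text
[286.8594063  164.30195831]
[299.06796117 169.20711974] 309 [289 154] [304 193]
[282.   164.72] 25 [280 162] [284 167]
t 22.8333 pos [0.5102 0.2097 0.3198] yaw -99.95 tilt [ 6.e-04  2.e-04 -1.e+00] gap 0.0373 F [ 0.1 -1.2 -1.5]
shift /30mm [16.924 -5.328 -0.075] turn /pi [-0.0002  0.0001  0.0003]
```

Link is in the tongs: gap 37.2 mm, copper visible at the tip height. Carrying it to the link tray.

Emit:
carry_out --pt "0.35 -0.112 0 0 0 0 0.37" --pt "0.7 -0.224 0 0 0 0 0.37" --pt "0.7 -0.224 0 0 0 0 0.37" --pt "0.7 -0.224 0 0 0 0 0.37" --pt "0.7 -0.224 0 0 0 0 0.37" --pt "0.7 -0.224 0 0 0 0 0.37" --pt "0.7 -0.224 0 0 0 0 0.37" --pt "0.7 -0.224 0 0 0 0 0.37" --pt "0.7 -0.224 0 0 0 0 0.37" --pt "0.7 -0.224 0 0 0 0 0.37" --pt "0.7 -0.224 0 0 0 0 0.37" --pt "0.7 -0.224 0 0 0 0 0.37"

```text
time: 23.83
tool_pos: [0.5442, -0.0434, 0.3185]
eef_rot: [2.019, -2.405, -0.002]
contact_force: [0.4, -0.4, -1.3]
finger_gap: 0.0373
```

Emit:
carry_out --pt "0.7 -0.224 0 0 0 0 0.37" --pt "0.7 -0.224 0 0 0 0 0.37" --pt "0.7 -0.224 0 0 0 0 0.37" --pt "0.7 -0.224 0 0 0 0 0.37" --pt "0.7 -0.224 0 0 0 0 0.37" --pt "0.7 -0.224 0 0 0 0 0.37" --pt "0.7 -0.224 0 0 0 0 0.37" --pt "0.7 -0.224 0 0 0 0 0.37" --pt "0.7 -0.224 0 0 0 0 0.37" --pt "0.7 -0.224 0 0 0 0 0.37" --pt "0.7 -0.224 0 0 0 0 0.37" --pt "0.7 -0.224 0 0 0 0 0.37"

```text
time: 24.83
tool_pos: [0.5798, -0.3054, 0.3182]
eef_rot: [2.02, -2.405, -0.003]
contact_force: [-0.3, 0.1, -1.8]
finger_gap: 0.0374
```

Emit:
carry_out --pt "0.4 -0.116 0 0 0 0 0.37" --pt "0 0 0.3 0 0 0 0.37" --pt "0 0 0.5 0 0 0 0.37" --pt "0 0 0.5 0 0 0 0.37" --pt "0 0 0.5 0 0 0 0.37" --pt "0 0 0.2 0 0 0 0.37" --pt "0 0 0 0 0 0 0.37" --pt "0 0 0 0 0 0 0.37"

```text
time: 25.5
tool_pos: [0.5819, -0.3157, 0.2595]
eef_rot: [2.021, -2.405, -0.001]
contact_force: [0.1, 0.7, -0.5]
finger_gap: 0.0373
```

```bash
python3 - <<'E'
from h import *
go(.582,-.316,.203,-100)
s=snap('side','s11.png');cv2.imwrite('pics/c11.png',crop(s,310,290,100,90,6))
print(proj('side',(.582,-.316,.003)))
E
```

```text
t 25.5 pos [ 0.5819 -0.3157  0.2595] yaw -99.91 tilt [-4.e-04  4.e-04 -1.e+00] gap 0.0373 F [ 0.1  0.7 -0.5]
shift /30mm [ 0.01  -0.006  1.883] turn /pi [0.0001 0.0001 0.0005]
[350.26635898 357.33621562]
```

View pics/c11.png

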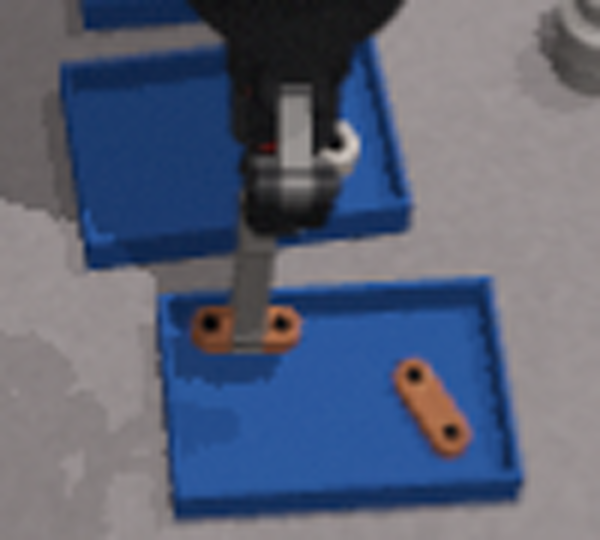

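Link is held flat over the free half of its tray (centre at crop (247,330)). I'll shift 6 mm to +x for wall clearance and lower.

Emit:
carry_out --pt "-0.03 -0.1 0.1 0 0 0 0.37" --pt "0 -0.1 0.3 0 0 0 0.37" --pt "0 0 0.4 0 0 0 0.37" --pt "0 0 0.4 0 0 0 0.37" --pt "0 0 0.3 0 0 0 0.37" --pt "0 0 0.15 0 0 0 0.37" --pt "0 0 0.1 0 0 0 0.37" --pt "0 0 0.03 0 0 0 0.37" --pt "0 0 0.03 0 0 0 0.37" --pt "0 0 0 0 0 0 0.37" --pt "0 0 0 0 0 0 0.37"

```text
time: 26.47
tool_pos: [0.5882, -0.3163, 0.2056]
eef_rot: [-2.02, 2.405, -0.001]
contact_force: [-0.4, -0.8, -1.1]
finger_gap: 0.0369
```

Emit:
carry_out --pt "0 0 0.03 0 0 0 0.37" --pt "0 0 0.03 0 0 0 0.37" --pt "0 0 0 0 0 0 0.37"

```text
time: 26.72
tool_pos: [0.588, -0.3162, 0.2033]
eef_rot: [2.021, -2.405, -0.0]
contact_force: [0.5, -0.1, -1.5]
finger_gap: 0.0375
```

Emit:
carry_out --pt "0 0 0.03 0 0 0 0.37" --pt "0 0 0.03 0 0 0 0.37" --pt "0 0 0.02 0 0 0 0.37" --pt "0 0 0 0 0 0 0.37"

```text
time: 27.05
tool_pos: [0.5879, -0.3162, 0.2008]
eef_rot: [2.021, -2.405, -0.0]
contact_force: [-0.4, -0.0, -0.9]
finger_gap: 0.0375
```

Emit:
carry_out --pt "0 0 0.02 0 0 0 0.37" --pt "0 0 0 0 0 0 0.37"

```text
time: 27.22
tool_pos: [0.588, -0.3162, 0.2003]
eef_rot: [2.021, -2.405, -0.0]
contact_force: [0.4, -0.4, -2.0]
finger_gap: 0.0375
```

Emit:
carry_out --pt "0 0 0.03 0 0 0 0.37" --pt "0 0 0 0 0 0 0.37"

```text
time: 27.38
tool_pos: [0.5883, -0.3163, 0.2]
eef_rot: [-2.02, 2.405, -0.001]
contact_force: [-0.8, 0.5, 5.5]
finger_gap: 0.037
```

Emit:
carry_out --pt "0 0 0.02 0 0 0 0.37" --pt "0 0 0 0 0 0 0.37"

```text
time: 27.55
tool_pos: [0.5885, -0.3163, 0.2]
eef_rot: [-2.02, 2.405, -0.002]
contact_force: [-1.7, 1.4, 11.1]
finger_gap: 0.0372
```

Emit:
carry_out --pt "0 0 -0.03 0 0 0 0.39" --pt "0 0 0 0 0 0 0.42" --pt "0 0 0 0 0 0 0.45" --pt "0 0 0 0 0 0 0.48" --pt "0 0 0 0 0 0 0.5" --pt "0 0 0 0 0 0 0.52" --pt "0 0 0 0 0 0 0.54" --pt "0 0 0 0 0 0 0.54" --pt "0 0 0 0 0 0 0.54"

```text
time: 28.3
tool_pos: [0.588, -0.3162, 0.1997]
eef_rot: [2.021, -2.405, -0.0]
contact_force: [-0.4, 0.1, -0.8]
finger_gap: 0.0464
```

Emit:
carry_out --pt "0 0 -0.05 0 0 0 0.54" --pt "0 0 -0.1 0 0 0 0.54" --pt "0 0 -0.2 0 0 0 0.54" --pt "0 0 -0.4 0 0 0 0.54" --pt "0 0 -0.5 0 0 0 0.54" --pt "0 0 -0.5 0 0 0 0.54" --pt "0 0 -0.5 0 0 0 0.54" --pt "0 0 -0.5 0 0 0 0.54" --pt "0 0 -0.5 0 0 0 0.54" --pt "0 0 -0.5 0 0 0 0.54" --pt "0 0 -0.3 0 0 0 0.47" --pt "0 0 0 0 0 0 0.47"

```text
time: 29.3
tool_pos: [0.5886, -0.3163, 0.3242]
eef_rot: [-2.02, 2.404, -0.005]
contact_force: [-0.6, -0.2, -2.2]
finger_gap: 0.0406
```

```bash
python3 - <<'E'
from h import *
go(.4379,-.1901,.322,-102.3)
s=snap('side','s12.png')
for c,a,q in blobs(s,(335,335,65,45),(0,90,60),(20,255,255),6): print(c,a,onz('side',*c,.01))
E
```

```text
t 29.3 pos [ 0.5886 -0.3163  0.3242] yaw -99.94 tilt [ 0.0032 -0.0017 -1.    ] gap 0.0406 F [-0.6 -0.2 -2.2]
shift /30mm [-3.278  5.674  0.05 ] turn /pi [-0.0011 -0.0003  0.0131]
[381.40425532 357.5212766 ] 94 [ 0.65087618 -0.33190196  0.01      ]
[351.79245283 356.05660377] 106 [ 0.58506743 -0.31669963  0.01      ]
```

Emit:
carry_out --pt "-0.164 0.284 0 0 0 0 0.47" --pt "-0.328 0.567 0 0 0 0 0.47" --pt "-0.328 0.567 0 0 0 0 0.47" --pt "-0.328 0.567 0 0 0 0 0.47" --pt "-0.328 0.567 0 0 0 0 0.47" --pt "-0.328 0.567 0 0 0 0 0.47" --pt "-0.328 0.567 0 0 0 0 0.47" --pt "-0.328 0.567 0 0 0 0 0.47" --pt "-0.328 0.567 0 0 0 0 0.47" --pt "-0.328 0.567 0 0 0 0 0.47" --pt "-0.164 0.287 0 0 0 0.013 0.47" --pt "0 0 0 0 0 0 0.47"

```text
time: 30.35
tool_pos: [0.4359, -0.1888, 0.3209]
eef_rot: [1.969, -2.447, -0.001]
contact_force: [-0.4, 0.1, -0.5]
finger_gap: 0.0403
```

Emit:
carry_out --pt "0 0 0 0 0 0 0.47" --pt "0 0 0 0 0 0 0.47"

```text
time: 30.52
tool_pos: [0.4377, -0.1903, 0.321]
eef_rot: [1.972, -2.446, -0.0]
contact_force: [-0.2, -0.8, -1.2]
finger_gap: 0.0403
```

```bash
python3 - <<'E'
from h import *
go(.4379,-.1901,.305,-102.3)
s=snap('side','s13.png');a=cv2.imread('pics/s2.png')[:,:,::-1]
cv2.imwrite('pics/c13.png',np.hstack([crop(a,250,250,50,70,8),crop(s,250,250,50,70,8)]))
E
```

```text
t 30.5167 pos [ 0.4377 -0.1903  0.321 ] yaw -102.24 tilt [-2.e-04  2.e-04 -1.e+00] gap 0.0403 F [-0.2 -0.8 -1.2]
shift /30mm [-0.009 -0.006  0.534] turn /pi [0.0001 0.0001 0.0004]
```

View pics/c13.png

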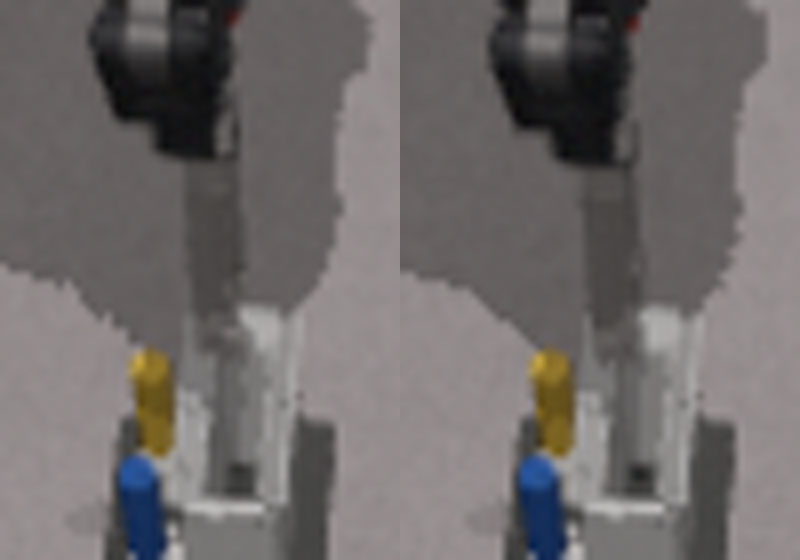

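The tongs hang over the slot just as when they were first drawn out (jaw centre at crop x 214 then, 612−400 now). Inserting.

Emit:
carry_out --pt "0 0 0.2 0 0 0 0.47" --pt "0 0 0.3 0 0 0 0.47" --pt "0 0 0.3 0 0 0 0.47" --pt "0 0 0.3 0 0 0 0.47" --pt "0 0 0.3 0 0 0 0.47" --pt "0 0 0.3 0 0 0 0.47" --pt "0 0 0.3 0 0 0 0.47" --pt "0 0 0 0 0 0 0.47"

```text
time: 31.23
tool_pos: [0.4367, -0.1897, 0.2593]
eef_rot: [1.971, -2.445, -0.004]
contact_force: [-0.6, -0.6, -1.6]
finger_gap: 0.04
```

Emit:
carry_out --pt "0 0 0.3 0 0 0 0.47" --pt "0 0 0.3 0 0 0 0.47" --pt "0 0 0.3 0 0 0 0.47" --pt "0 0 0.3 0 0 0 0.47" --pt "0 0 0.25 0 0 0 0.47" --pt "0 0 0.1 0 0 0 0.47" --pt "0 0 0 0 0 0 0.47"

```text
time: 31.82
tool_pos: [0.4371, -0.1898, 0.2139]
eef_rot: [1.971, -2.446, -0.002]
contact_force: [0.2, -0.0, -0.8]
finger_gap: 0.0403
```

Going in freely. Down to the floor in small steps.

Emit:
carry_out --pt "0 0 0.08 0 0 0 0.47" --pt "0 0 0.08 0 0 0 0.47" --pt "0 0 0.05 0 0 0 0.47" --pt "0 0 0 0 0 0 0.47"

```text
time: 32.15
tool_pos: [0.4373, -0.1899, 0.2083]
eef_rot: [1.971, -2.446, -0.0]
contact_force: [-0.0, -0.2, -1.3]
finger_gap: 0.0405
```

Emit:
carry_out --pt "0 0 0.04 0 0 0 0.47" --pt "0 0 0.03 0 0 0 0.47" --pt "0 0 0 0 0 0 0.47"

```text
time: 32.4
tool_pos: [0.4373, -0.1899, 0.2063]
eef_rot: [1.971, -2.446, -0.0]
contact_force: [0.1, 1.0, -0.7]
finger_gap: 0.0405
```

Emit:
carry_out --pt "0 0 0.04 0 0 0 0.47" --pt "0 0 0.03 0 0 0 0.47" --pt "0 0 0 0 0 0 0.47"

```text
time: 32.65
tool_pos: [0.4373, -0.1899, 0.2041]
eef_rot: [1.971, -2.446, -0.0]
contact_force: [0.2, -0.3, -1.2]
finger_gap: 0.0401
```

Emit:
carry_out --pt "0 0 0.04 0 0 0 0.47" --pt "0 0 0.03 0 0 0 0.47" --pt "0 0 0 0 0 0 0.47"

```text
time: 32.9
tool_pos: [0.4372, -0.1899, 0.202]
eef_rot: [1.971, -2.446, -0.001]
contact_force: [0.2, 0.4, -0.6]
finger_gap: 0.0403
```

Emit:
carry_out --pt "0 0 0.03 0 0 0 0.47" --pt "0 0 0.03 0 0 0 0.47" --pt "0 0 0 0 0 0 0.47"

```text
time: 33.15
tool_pos: [0.4373, -0.1899, 0.2002]
eef_rot: [1.971, -2.446, -0.0]
contact_force: [0.1, -0.7, -1.0]
finger_gap: 0.0401
```

Emit:
carry_out --pt "0 0 0.03 0 0 0 0.47" --pt "0 0 0.02 0 0 0 0.47" --pt "0 0 0 0 0 0 0.47"

```text
time: 33.4
tool_pos: [0.438, -0.1901, 0.1995]
eef_rot: [-1.971, 2.446, -0.003]
contact_force: [0.2, 0.6, 8.4]
finger_gap: 0.0401
```

Emit:
carry_out --pt "0 0 0.03 0 0 0 0.47" --pt "0 0 0 0 0 0 0.47"

```text
time: 33.57
tool_pos: [0.4381, -0.1901, 0.1988]
eef_rot: [-1.971, 2.445, -0.003]
contact_force: [1.1, 0.5, 11.7]
finger_gap: 0.0402
```

Floor reached. Unloading and opening slowly.

Emit:
carry_out --pt "0 0 -0.04 0 0 0 0.47" --pt "0 0 0 0 0 0 0.5" --pt "0 0 0 0 0 0 0.53" --pt "0 0 0 0 0 0 0.56" --pt "0 0 0 0 0 0 0.6" --pt "0 0 0 0 0 0 0.65" --pt "0 0 0 0 0 0 0.75" --pt "0 0 0 0 0 0 0.9" --pt "0 0 0 0 0 0 1" --pt "0 0 0 0 0 0 1" --pt "0 0 0 0 0 0 1" --pt "0 0 0 0 0 0 1"

```text
time: 34.57
tool_pos: [0.4373, -0.1899, 0.1992]
eef_rot: [-1.971, 2.446, 0.0]
contact_force: [0.0, 0.3, -0.3]
finger_gap: 0.0852
```

Emit:
carry_out --pt "0 0 -0.1 0 0 0 1" --pt "0 0 -0.3 0 0 0 1" --pt "0 0 -0.4 0 0 0 1" --pt "0 0 -0.5 0 0 0 1" --pt "0 0 -0.6 0 0 0 1" --pt "0 0 -0.6 0 0 0 1" --pt "0 0 -0.6 0 0 0 1" --pt "0 0 -0.6 0 0 0 1" --pt "0 0 0 0 0 0 1"

```text
time: 35.32
tool_pos: [0.4383, -0.1901, 0.3141]
eef_rot: [-1.97, 2.445, -0.007]
contact_force: [0.0, -0.6, 0.3]
finger_gap: 0.0853
```

Emit:
carry_out --pt "0.5 0.5 0 0 0 0 1" --pt "0.5 0.5 0 0 0 0 1" --pt "0.5 0.5 0 0 0 0 1" --pt "0.5 0.5 0 0 0 0 1" --pt "0.5 0.5 0 0 0 0 1" --pt "0.5 0.5 0 0 0 0 1" --pt "0.5 0.2 0 0 0 0 1" --pt "0.5 0.2 0 0 0 0 1" --pt "0.5 0.2 0 0 0 0 1" --pt "0.5 0 0 0 0 0 1" --pt "0 0 0 0 0 0 1" --pt "0 0 0 0 0 0 1"

```text
time: 36.32
tool_pos: [0.2998, -0.3137, 0.3104]
eef_rot: [-1.97, 2.447, 0.0]
contact_force: [-0.2, 0.7, -0.7]
finger_gap: 0.0855
```

```bash
python3 - <<'E'
from h import *
go(.4,-.2,.3,-102)
s=snap('side','s14.png');t=snap('top','t14.png')
cv2.imwrite('pics/c14.png',np.hstack([crop(s,210,130,190,260,2.2)]))
RL,RH=(0,150,80),(8,255,255)
for c,a,p in blobs(s,(265,255,25,50),RL,RH): print('S',c,a)
for c,a,p in blobs(t,(400,225,40,30),RL,RH): print('T',c,a)
E
```

```text
t 36.3167 pos [ 0.2998 -0.3137  0.3104] yaw -102.33 tilt [ 1.e-04  1.e-04 -1.e+00] gap 0.0855 F [-0.2  0.7 -0.7]
shift /30mm [-4.415 -2.455  0.348] turn /pi [-0.      0.0001 -0.0018]
S [277.26923077 278.38461538] 78
S [275.58108108 295.40540541] 74
T [415.45454545 238.27272727] 11
T [432.4 241.1] 10
```

```bash
python3 - <<'E'
from h import *
a=cv2.imread('pics/side0.png');b=cv2.imread('pics/s14.png')
d=(cv2.absdiff(a,b).max(2)>60).astype(np.uint8); d=cv2.morphologyEx(d,cv2.MORPH_OPEN,np.ones((2,2)))
n,l,st,c=cv2.connectedComponentsWithStats(d)
for i in range(1,n):
    if st[i,0]>200 and st[i,4]>5: print(st[i],c[i].round())
s=b[:,:,::-1]
A,B=[blobs(cv2.imread('pics/%s'%f)[:,:,::-1],(265,255,25,50),(0,150,80),(8,255,255)) for f in('s14.png','s14.png')]
T=blobs(cv2.imread('pics/t14.png')[:,:,::-1],(400,225,40,30),(0,150,80),(8,255,255))
for x,y in zip(T,A): print('handle',tri(x[0],y[0]))
for c,a_,p in blobs(s,(315,255,85,125),(3,90,60),(30,255,255),4): print(c.round(1),a_,onz('side',*c,.01).round(4))
E
```

```text
[283 186  13  12  96] [289. 193.]
[331 277   8   8  55] [334. 280.]
[345 354  17   7 115] [353. 357.]
handle (array([ 0.44050447, -0.16919619,  0.14676732]), np.float64(0.0017183220831634295))
handle (array([ 0.43120002, -0.21360438,  0.14866252]), np.float64(0.0008250649884197619))
[390.7 259.7] 105 [ 0.7437 -0.0711  0.01  ]
[362.9 277.8] 35 [ 0.6586 -0.1137  0.01  ]
[333.5 280.1] 32 [ 0.583  -0.1077  0.01  ]
[381.4 357.5] 94 [ 0.6509 -0.3319  0.01  ]
[351.8 356. ] 103 [ 0.5852 -0.3166  0.01  ]
```

The only changes between the first and last side pictures are the pieces' old and new spots. The handles are at the same height as at the start (147 mm), so the tongs are seated and upright. Handing in.

```bash
python3 -c "
from workcell import arm
print(arm.sign_off())"
```

```text
the job is handed in; nothing more can be done
None
```

The job is done and handed in at about 36 s of the 67 s allowed. I took the tongs from the stand and set the nut flat in the nut tray and the link flat in the link tray. The tongs are back upright in the stand and released, and the arm is clear of everything.

**Last checks**
- **Pieces:** the side camera puts the nut at about (0.583, -0.108) and the link at about (0.585, -0.317). Both are in the free halves of their own trays, within 1 to 3 mm of where I released them.
- **Samples and the rest of the bench:** comparing the first and last side pictures, the only changes to the right of the robot arm (column 200 on) were the two pieces' old and new spots. The sample nut and link did not move.
- **Tongs:** the handles are at the same height as at the start (about 147 mm). They lean or sit about 2 mm off their first position, within the slot's play.

**What went wrong or was not checked**
- When I first closed on the handles, the tongs pressed down on the stand with about 34 N, close to the 40 N limit. I raised the arm 7.5 mm straight away and the force went.
- While setting the pieces down and putting the tongs back, contact reached about 10 to 12 N.
- I could not view the final picture by eye because the 12-picture limit was used up, so those last checks are by pixel measurement only.
- The two cameras disagreed by about 3 mm, so I used positions between the two and checked the jaws against each piece in the side view.

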